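# Fit a cast test cover over the jig's hidden pin and hold it down

## Task

Lift the orange cast cover out of its open mould by its rib and take it to the test jig, square with the black sprung nest. Feel along the nest's long centre line until the blind hole under the cover drops over the brass locating pin, then press the cover flat on the nest and push the nest down to the end of its travel. Finish while still holding the cover down there with the gripper, and leave everything else on the bench where it is.

Things in the scene. Friction and masses are not known exactly. Their poses are not given: they have to be found in the camera images.
- cover: Orange cast cover, 160 g +-30%: plate 96 (x) x 64 (y) x 18 mm thick; on its top middle a grip rib 56 long (x), 14 wide (y), 32 mm high (50 mm high overall). Origin: centre of the underside = mouth of the blind hole, 13 mm wide, 12 mm deep, with a small chamfer. z up. Same after a half turn. Loose; starts lying in the mould.
- mould: Open aluminium mould, fixed, 140 (x) x 108 (y) x 22 mm high, with a rectangular cavity 102 x 70 mm, 12 mm deep (3 mm free round the cover, whose plate stands 6 mm above the rim). Origin: centre of the underside, on the bench. The cover lies in it with parallel x axis.
- nest_top (a point): Centre of the flat top of the jig's nest: black plate 132 (x, long side) x 88 mm (y), 42 mm above the bench when up, z up. It sinks with the nest. A brass locating pin, 10 mm wide, stands 10 mm above it (top 4 mm taper to 5 mm), clamped on the long centre line (y = 0) up to 12 mm to either side of this point, elsewhere each time; its place is not reported.
- jig: Test jig's grey base plate, fixed, 160 (x) x 116 (y) x 16 mm; the sprung nest sits centred over it, parallel to it. Origin: centre of the underside, on the bench.
- nest (a joint): How far the sprung nest with its pin is pushed down, m: 0 up, 0.008 at its stop. Moves at 4 N, 12 N at the stop (cover's weight included). A cover riding on the pin's tip and pushing the nest down a few mm can be slid along; when its hole meets the pin the nest springs back to 0 and the push on the tool goes.
- meter: Bystander: yellow hand-held meter lying flat, 150 x 75 x 36 mm. Origin: centre of its underside. Loose; to be left where it is.
- reel: Bystander: blue reel standing on end, diameter 54, 38 mm high. Origin: centre of its underside. Loose; to be left where it is.
- driver: Bystander: screwdriver lying flat, 170 mm long. Origin: about its middle, at bench level. Loose; to be left where it is.
- flux: Bystander: small green glass bottle, diameter 44, 100 mm high. Origin: centre of its underside. Loose; to be left where it is.
- filter: Bystander: aluminium filter box with a brass connector at each end, 108 x 45 x 30 mm. Origin: centre of its underside. Loose; to be left where it is.
- tray: Bystander: grey four-compartment parts tray, 120 x 90 x 30 mm. Origin: centre of its underside. Loose; to be left where it is.
- pot: Bystander: empty white plastic cup, diameter 60, 60 mm high. Origin: centre of its underside. Loose; to be left where it is.
Mind the look-alikes: they are no part of the job. What is meant by the cover is not purple, and is the larger of those in its own colour.

How it is judged:
By the outcome, as a careful person would: the job done as asked, in the order asked, and still so for the second after the job is handed in, while the arm keeps its last pose, push and grip.
It also fails if it takes over 51 s, if anything falls off the work surface, if the arm or the gripper's body presses on something with over 40 N, if the wrist force passes 120 N, or if a joint passes its speed limit or range.

## Robot

A 6-joint arm with a two-finger parallel gripper is mounted at the origin on the work surface. World frame = base frame: x ahead of the robot, y to its left, z up, the work surface at z = 0. Lengths are in mm, angles in rad, forces in N, time in s.
With the tool pointing down it reaches from about 400 to 925 mm from the base axis. Payload 12.5 kg.
Tool frame: the origin (TCP) lies on the centre line of the jaws, within the pads' length; the fingertips stand 8 mm ahead of it and the grasp point (between the pads) lies 11 mm behind it; z points along the fingers, x is the direction in which the jaws open and shut, and the axes are right-handed (so a half turn about z gives the same grasp; the last joint's range is limited). The gripper opens to 95 mm and grips with 3 to 60 N. Pads are 20 mm wide; open, the fingers measure 119 mm over their backs; the gripper's body (75 mm by 180 mm) begins 59 mm behind the grasp point.
Start: joints at [-0.106, 0.491, 1.559, -0, 1.092, -0.106], TCP at [625.017, 0.021, 222.661] pointing down, gripper open.
Joint ranges: [-3.1, 3.1], [-0.84, 2.19], [0.05, 2.79], [-1.13, 4.28], [0.06, 2.93], [-2.69, 2.69]. Speed limits (rad/s): [2.22, 2.22, 2.79, 3.14, 3.14, 3.14].

## Interface

Orientations are given as [roll, pitch, yaw] about the fixed x, y, z axes, in that order (R = Rz(yaw) Ry(pitch) Rx(roll)).
In Python, from cell import env gives the robot as it stands. The module is installed in compiled form; this text tells all that it offers.
- The arm moves only by the tool send_rows, never from a script. Its argument "moves" is a list that holds one entry, the list of rows, each a list of 6 numbers: the shift along the tool's x, y, z as a fraction of full scale, then the turn, a rotation vector about the tool's x, y, z as a fraction of full scale. A call has 1 to 12 rows; each row is the pose to reach, as a shift and turn from the pose commanded when the call began, along the tool's axes at that moment; what a row does not reach only later rows make up. Full scale, the value 1, is 0.3 m for a shift and 90 degrees for a turn. A row lasts 1/12 s, in which the tool goes at most 41.7 mm and 7.16 degrees, less where a joint would pass 70% of its speed; a pose out of reach is approached as far as the arm can. A call with a number of a shift or a turn outside -1 to 1 is refused whole. A call with a gripper value outside its range is refused whole. "grip" is the gripper's target within -1 to 1 (shut at 1, half-way at 0, fully open at -1), set as the call begins (left out, the last holds). The fingers move at their own pace and stop on an object; the grip force is fixed at half the most. Time passes only in rows, so rows that repeat a pose let the fingers close. It gives the time, the measured TCP pose, the force and the opening at its end, in the units of the state.
- env.state(): the state, without advancing time (a new reading comes with each control period).
- env.read_camera(name): name is "scene" or "side" or "wrist"; returns a dict with "image" (384x512x3 uint8, red, green, blue), "mtx" (3x3 intrinsics, pixels), "T" (4x4, takes a point from camera to world coordinates); the wrist camera has in their place "mount" (4x4, takes a point from camera to tool coordinates, whose origin is the TCP and whose axes are the tool frame's). Camera axes: x right, y up, looking along -z (the intrinsics and any distortion apply to the point x, -y, -z); pixel columns grow to the right and rows downward; lengths in mm; the calibration is good to about 2 mm. A picture is of the moment at which its call begins: read the wrist's pose just before it. There is no depth.
- env.job_done(): hands the job in, once; it reports no verdict.
Trained networks look in the newest picture that a camera, given by its name, has taken for a name from the list of things; names that differ only in an ending like _2 or _b are one class to them, and where a whole thing is asked for, a point or a joint stands for the part that bears it (a point fixed in the world has none). Each returns a list of dicts, best first, with "confidence" (0 to 1); they miss things now and then, are a little off and sometimes report something else, mostly with a low value. They report only what shows in the picture. A call takes as long as a camera call. They do not tell look-alikes from the thing itself.
- env.look_for(camera, thing): "xy" ([column, row] in pixels, amid what is visible of it).
- env.outline_of(camera, thing): "region" (384x512 bool, what is visible of it) and "xy" ([column, row] in pixels, amid what is visible of it).
The state is a dict: "t": time; "joints": joint angles; "qvel": joint speeds; "tau": joint torques, N m; "eef_pos": TCP position; "tcp_rot": TCP orientation; "ft_force": force on the tool from outside, world axes, zero at the start; "moment": the same for the moment, N m; "opening": opening from 0.0 (shut) to 1.0 (fully open).
Only numpy, scipy, OpenCV 4.12 (cv2) and the standard library are available. Lean on these libraries where they do the work, as an engineer would, in place of code of your own. Each camera call takes 0.05 s, during which the arm holds its last target. There are 200 camera calls.

## Working session

There is one attempt and no reset: what is moved stays moved. The work goes in short steps, Python scripts to look and compute and a tool call to move; the robot and the scene stay as the last step left them, time stands still between calls to the robot, and variables do not carry over. Pictures are saved under pics/ and viewed, about 8 in all and at most 12, crops included, and the job is handed in when it is done.

Besides the shell and the picture viewer there is one more tool, called after ">>>" as name(argument=value, ...) on one line, values as JSON. send_rows: Moves the arm, as the interface text tells. Its arguments: {"type":"object","properties":{"moves":{"type":"array","items":{"type":"array","items":{"type":"array","items":{"type":"number"}}}},"grip":{"type":"number"}},"required":["moves"]}

```bash
mkdir -p pics; cat > h.py <<'E'
import numpy as np, cv2
from cell import env
from scipy.spatial.transform import Rotation as R
def tool():
    s=env.state(); T=np.eye(4); T[:3,:3]=R.from_euler('xyz',s['tcp_rot']).as_matrix(); T[:3,3]=s['eef_pos']; return T
def cam(n):
    T=tool(); c=env.read_camera(n)
    if 'T' not in c: c['T']=T@c['mount']
    return c
def ray(c,uv,z):
    K=c['mtx']; uv=np.atleast_2d(np.array(uv,float)); 
    d=cv2.undistortPoints(uv[:,None],K,None)[:,0]
    d=np.c_[d[:,0],-d[:,1],-np.ones(len(d))]@c['T'][:3,:3].T; o=c['T'][:3,3]
    return o+d*((z-o[2])/d[:,2])[:,None]
def proj(c,P):
    p=(np.atleast_2d(P)-c['T'][:3,3])@c['T'][:3,:3]; p=p*[1,-1,-1]; q=p@c['mtx'].T; return q[:,:2]/q[:,2:]
def save(im,n): cv2.imwrite('pics/'+n,im[...,::-1])
E
python3 - <<'E'
from h import *
print(env.state())
ims=[]
for n in ['scene','side','wrist']:
    c=cam(n); ims.append(c['image']); print(n,[k for k in c],c['T'].round(1).tolist(),c['mtx'].round(0).tolist())
    for t in ['cover','mould','nest_top','jig']:
        print(t,[(r['xy'],round(r['confidence'],2),ray(c,r['xy'],{'cover':28,'mould':22,'nest_top':42,'jig':16}[t]).round(0).tolist()) for r in env.look_for(n,t)])
save(np.hstack(ims[:2])[:, :], 'a.png')
im=cv2.resize(np.hstack([ims[0],ims[1]]),(800,300)); save(ims[0],'a_scene.png'); save(ims[2],'a_wrist.png')
E
```

```text
{'t': 0.0, 'joints': array([-1.05592339e-01,  4.91529346e-01,  1.55944416e+00, -3.24010844e-07,
        1.09169371e+00, -1.05649403e-01]), 'qvel': array([ 0.00050421,  0.00121676, -0.00024534, -0.00225964, -0.00050983,
        0.00132189]), 'tau': array([-9.52334158e-04, -6.12640929e+01, -2.58175153e+01,  6.92750537e-02,
        4.83079045e-02, -1.38641695e-05]), 'eef_pos': array([6.24768300e+02, 5.19922770e-02, 2.22082334e+02]), 'tcp_rot': array([-3.14147962e+00,  1.06860970e-03,  5.72741343e-05]), 'ft_force': array([-0.05220229, -0.11184249,  0.00982427]), 'moment': array([ 0.04311611, -0.01680385, -0.01456359]), 'opening': 1.0013342371797913}
scene ['image', 'mtx', 'T'] [[0.9, -0.3, 0.4, 994.5], [0.5, 0.5, -0.7, -942.1], [0.0, 0.8, 0.6, 872.2], [0.0, 0.0, 0.0, 1.0]] [[441.0, 0.0, 256.0], [0.0, 441.0, 192.0], [0.0, 0.0, 1.0]]
cover [([247.8, 213.7], 0.86, [[526.0, -76.0, 28.0]]), ([219.0, 244.0], 0.84, [[518.0, -223.0, 28.0]]), ([157.7, 220.8], 0.84, [[314.0, -226.0, 28.0]])]
mould [([216.8, 253.9], 0.77, [[529.0, -253.0, 22.0]])]
nest_top [([280.3, 167.0], 0.56, [[515.0, 171.0, 42
[... 427 characters left out ...]
0, -238.0, 28.0]]), ([258.6, 199.9], 0.55, [[512.0, -75.0, 28.0]])]
mould [([280.6, 231.9], 0.55, [[485.0, -229.0, 22.0]])]
nest_top [([222.9, 163.8], 0.65, [[512.0, 152.0, 42.0]]), ([233.7, 130.3], 0.29, [[677.0, 359.0, 42.0]])]
jig [([224.3, 166.9], 0.75, [[527.0, 169.0, 16.0]])]
wrist ['image', 'mtx', 'mount', 'T'] [[1.0, 0.0, -0.0, 624.3], [-0.0, 1.0, 0.3, 83.9], [0.0, -0.3, 1.0, 385.8], [0.0, 0.0, 0.0, 1.0]] [[325.0, 0.0, 258.0], [0.0, 325.0, 189.0], [0.0, 0.0, 1.0]]
cover [([175.1, 205.4], 0.95, [[528.0, -44.0, 28.0]]), ([173.0, 333.2], 0.92, [[512.0, -225.0, 28.0]])]
mould [([202.9, 336.6], 0.59, [[550.0, -235.0, 22.0]])]
nest_top []
jig [([149.5, 28.1], 0.87, [[513.0, 146.0, 16.0]])]
```

View pics/a_scene.png

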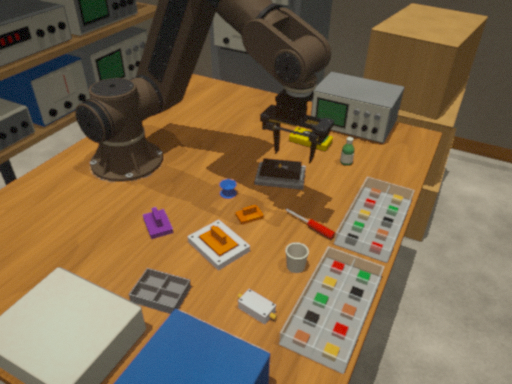

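Candidates in scene picture: purple (157,221), small orange piece (248,214), large orange in the white/aluminium mould (219,241). The last one fits: it isn't purple, it's the larger orange one, and it lies in the mould. I'll confirm that in a crop.

```bash
python3 - <<'E'
from h import *
c=cam('wrist'); im=c['image']
save(cv2.resize(im[150:384,60:360],(780,608),interpolation=2)[:600],'b.png')
for n in ['cover','mould','jig']:
    for r in env.outline_of('wrist',n):
        m=r['region'].astype(np.uint8); k=max(cv2.findContours(m,0,1)[0],key=cv2.contourArea)[:,0]
        z={'cover':28,'mould':22,'jig':16}[n]
        P=ray(c,k,z)[:,:2].astype(np.float32); print(n,r['confidence'],r['xy'],cv2.minAreaRect(P))
    
E
```

```text
cover 0.74 [176.0, 206.5] ((526.5432739257812, -50.41412353515625), (76.72289276123047, 47.56095886230469), 51.483734130859375)
cover 0.56 [174.0, 330.7] ((512.9134521484375, -214.99005126953125), (71.06597900390625, 80.02104949951172), 67.99280548095703)
mould 0.86 [203.2, 336.4] ((561.6946411132812, -231.66831970214844), (73.39604949951172, 23.32154083251953), 69.13471221923828)
jig 0.73 [150.1, 28.0] ((522.3204956054688, 155.23922729492188), (160.19317626953125, 87.22001647949219), 18.473323822021484)
```

View pics/b.png

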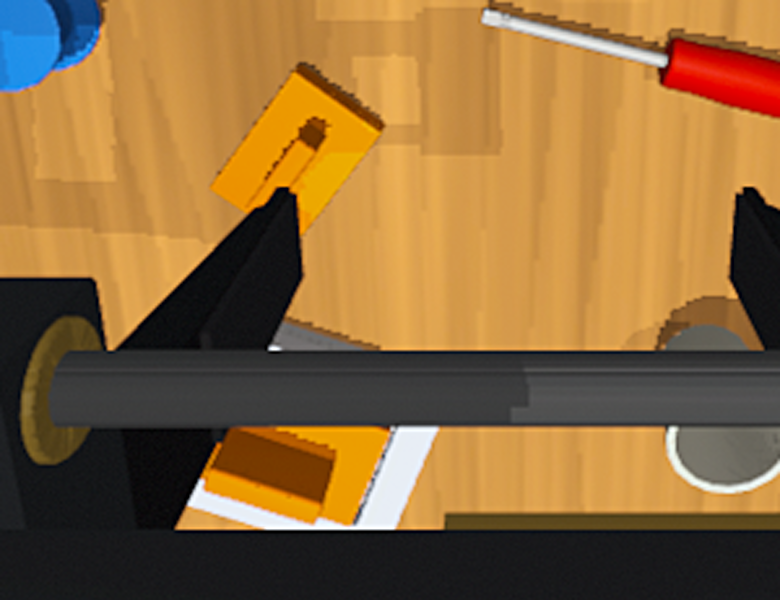

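The crop confirms it: the large orange cover in the mould is at the bottom (wrist pixel ~(173,333)), with its long axis at about -20° yaw. The smaller orange part at (176,206) lies loose on the bench. Moving above the mould with the jaws across the rib.

>>> send_rows(moves=[[[-0.367,0.727,0.0,0,0,-0.778],[-0.367,0.727,0.0,0,0,-0.778],[-0.367,0.727,0.0,0,0,-0.778],[-0.367,0.727,0.0,0,0,-0.778],[-0.367,0.727,0.0,0,0,-0.778],[-0.367,0.727,0.0,0,0,-0.778],[-0.367,0.727,0.0,0,0,-0.778],[-0.367,0.727,0.0,0,0,-0.778],[-0.367,0.727,0.0,0,0,-0.778],[-0.367,0.727,0.0,0,0,-0.778],[-0.367,0.727,0.0,0,0,-0.778],[-0.367,0.727,0.0,0,0,-0.778]]], grip=-1)

```text
t: 1.95
eef_pos: [514.9, -218.1, 222.7]
tcp_rot: [3.141, -0.0, 1.22]
ft_force: [0.4, -0.6, 0.4]
opening: 0.999
```

```bash
cat > m.py <<'E'
from h import *
import sys
def rects(c,names,cn='wrist'):
    for n,z in names:
        for r in env.outline_of(cn,n):
            m=r['region'].astype(np.uint8); k=max(cv2.findContours(m,0,1)[0],key=cv2.contourArea)[:,0]
            P=ray(c,k,z)[:,:2].astype(np.float32); print(n,round(r['confidence'],2),np.round(r['xy']),cv2.minAreaRect(P))
E
python3 - <<'E'
from m import *
s=env.state(); print(s['t'],s['eef_pos'],s['tcp_rot'],s['joints'])
c=cam('wrist'); rects(c,[('cover',28),('mould',22)]); save(c['image'],'c.png')
E
```

```text
1.95 [ 514.93913002 -218.09361578  222.7197063 ] [ 3.14133940e+00 -5.23994001e-05  1.21974881e+00] [-5.18789056e-01  3.97398742e-01  1.72223060e+00  1.10134951e-04
  1.02172236e+00 -1.73859533e+00]
cover 0.9 [183.  13.] ((344.2804260253906, -240.02349853515625), (71.50775146484375, 30.339914321899414), 69.87996673583984)
cover 0.63 [260. 155.] ((505.78961181640625, -208.38670349121094), (65.00680541992188, 97.67189025878906), 68.52104949951172)
cover 0.56 [390. 120.] ((517.1303100585938, -63.175270080566406), (75.04519653320312, 48.00218963623047), 51.707763671875)
mould 0.62 [231. 148.] ((506.23150634765625, -209.06185913085938), (109.28516387939453, 141.6446075439453), 69.14556121826172)
```

View pics/c.png

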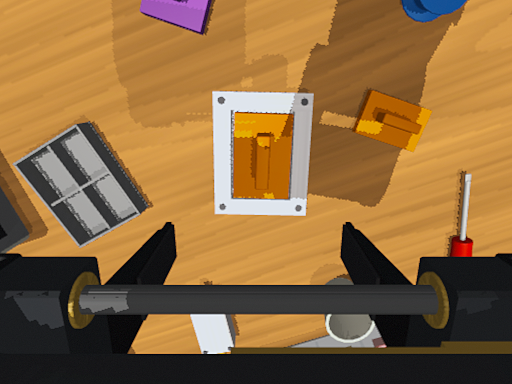

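The view shows the mould at (263,153) with the cover in it, and the rib at (264,160). The measured outlines, 65x97.7 and 109x142, match the given sizes. Cover centre is (506,-208.6) with yaw -21°. Descending to TCP z≈39.

>>> send_rows(moves=[[[0.019,-0.039,0.1,0,0,0.011],[0.019,-0.039,0.22,0,0,0.011],[0.019,-0.039,0.34,0,0,0.011],[0.019,-0.039,0.44,0,0,0.011],[0.019,-0.039,0.52,0,0,0.011],[0.019,-0.039,0.57,0,0,0.011],[0.019,-0.039,0.6,0,0,0.011],[0.019,-0.039,0.612,0,0,0.011],[0.019,-0.039,0.612,0,0,0.011]]])

```text
t: 2.85
eef_pos: [505.9, -208.7, 38.8]
tcp_rot: [-3.141, -0.0, 1.204]
ft_force: [-0.4, 0.3, 0.8]
opening: 1.0
```

>>> send_rows(moves=[[[0,0,0,0,0,0],[0,0,0,0,0,0],[0,0,0,0,0,0],[0,0,0,0,0,0],[0,0,0,0,0,0],[0,0,0,0,0,0],[0,0,0,0,0,0],[0,0,0,0,0,0],[0,0,0,0,0,0],[0,0,0,0,0,0],[0,0,0,0,0,0],[0,0,0,0,0,0]]], grip=1)

```text
t: 3.85
eef_pos: [505.9, -208.7, 39.0]
tcp_rot: [-3.142, -0.0, 1.205]
ft_force: [0.2, -0.1, -0.4]
opening: 0.218
```

>>> send_rows(moves=[[[0,0,0,0,0,0],[0,0,0,0,0,0],[0,0,0,0,0,0],[0,0,0,0,0,0],[0,0,0,0,0,0],[0,0,0,0,0,0]]])

```text
t: 4.35
eef_pos: [505.9, -208.8, 39.0]
tcp_rot: [3.141, -0.0, 1.205]
ft_force: [-0.5, -1.5, -0.9]
opening: 0.148
```

>>> send_rows(moves=[[[0,0,-0.01,0,0,0],[0,0,-0.03,0,0,0],[0,0,-0.07,0,0,0],[0,0,-0.13,0,0,0],[0,0,-0.21,0,0,0],[0,0,-0.3,0,0,0],[0,0,-0.38,0,0,0],[0,0,-0.44,0,0,0],[0,0,-0.48,0,0,0],[0,0,-0.5,0,0,0],[0,0,-0.5,0,0,0]]])

```text
t: 5.27
eef_pos: [506.1, -208.8, 190.5]
tcp_rot: [3.139, 0.0, 1.205]
ft_force: [0.2, 0.2, -2.8]
opening: 0.146
```

```bash
python3 - <<'E'
from m import *
s=env.state(); print(s['t'],s['eef_pos'],s['tcp_rot'],s['joints'],s['ft_force'],s['opening'])
c=cam('wrist'); save(c['image'],'d.png'); rects(c,[('cover',171)])
c=cam('scene'); rects(c,[('nest_top',42),('jig',16)],'scene');a=c['image']
c=cam('side'); rects(c,[('nest_top',42),('jig',16)],'side')
E
```

```text
5.2667 [ 506.12658904 -208.81288383  190.45937315] [3.13932694e+00 2.71189770e-04 1.20485063e+00] [-5.11981289e-01  4.17403236e-01  1.78937902e+00  7.64476106e-05
  9.32529342e-01 -1.71687770e+00] [ 0.2080177   0.24705667 -2.83948578] 0.14571568983423017
cover 0.73 [399. 131.] ((477.32415771484375, -113.57300567626953), (42.21258544921875, 27.320905685424805), 51.61020278930664)
cover 0.61 [166.  17.] ((375.2989196777344, -209.96420288085938), (37.20473861694336, 20.616050720214844), 52.554893493652344)
nest_top 0.83 [280. 167.] ((518.9788208007812, 165.75973510742188), (132.816162109375, 109.03631591796875), 18.38031768798828)
jig 0.56 [284. 174.] ((516.626708984375, 177.12950134277344), (155.87217712402344, 160.17185974121094), 19.26024627685547)
nest_top 0.63 [279. 227.] ((483.0611572265625, -235.0427703857422), (133.83990478515625, 145.36607360839844), 70.37638854980469)
nest_top 0.6 [219. 165.] ((510.9798583984375, 166.38375854492188), (146.03570556640625, 105.09125518798828), 19.817157745361328)
jig 0.44 [282. 182.] ((658.3624267578125, -7.116058349609375), (134.79855346679688, 127.12218475341797), 69.76558685302734)
```

View pics/d.png

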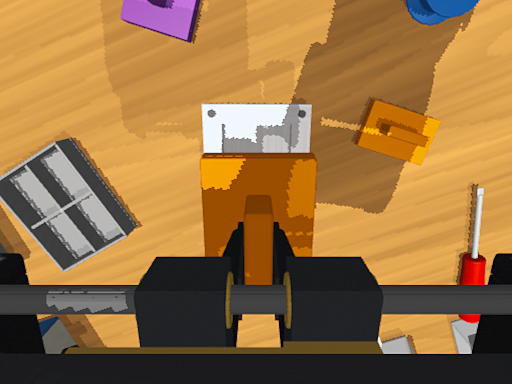

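Cover is out and held (opening 0.146 ≈ 14 mm, force ≈ -2.8 N). It shows at (258,205), with the empty mould behind it at (257,128). Moving to a spot beyond the jig so the wrist camera sees the nest.

>>> send_rows(moves=[[[0.03,-0.003,-0.01,0,0,-0.01],[0.1,-0.01,-0.03,0,0,-0.03],[0.2,-0.02,-0.06,0,0,-0.06],[0.31,-0.03,-0.09,0,0,-0.1],[0.42,-0.04,-0.12,0,0,-0.14],[0.52,-0.05,-0.133,0,0,-0.18],[0.62,-0.06,-0.133,0,0,-0.21],[0.706,-0.067,-0.133,0,0,-0.222]]])

```text
t: 6.33
eef_pos: [563.1, -1.2, 229.5]
tcp_rot: [3.141, -0.0, 1.558]
ft_force: [0.1, 0.1, -2.1]
opening: 0.148
```

>>> send_rows(moves=[[[0.1,0.03,0,0,0,-0.03],[0.2,0.06,0,0,0,-0.06],[0.31,0.09,0,0,0,-0.1],[0.42,0.12,0,0,0,-0.14],[0.52,0.14,0,0,0,-0.17],[0.6,0.16,0,0,0,-0.2],[0.65,0.17,0,0,0,-0.21],[0.68,0.178,0,0,0,-0.217],[0.687,0.178,0,0,0,-0.217],[0.687,0.178,0,0,0,-0.217],[0.687,0.178,0,0,0,-0.217]]])

```text
t: 7.25
eef_pos: [619.7, 200.4, 229.0]
tcp_rot: [-3.141, 0.0, 1.893]
ft_force: [-0.2, -0.6, -2.9]
opening: 0.146
```

```bash
python3 - <<'E'
from m import *
s=env.state(); print(s['t'],s['eef_pos'],s['tcp_rot'],s['joints'],s['ft_force'],s['opening'])
c=cam('wrist'); save(c['image'],'e.png'); rects(c,[('nest_top',42),('jig',16)])
E
```

```text
7.25 [619.68851724 200.3601164  228.99385989] [-3.14130489e+00  2.55908093e-04  1.89295536e+00] [ 2.11471979e-01  5.23437419e-01  1.48175384e+00 -3.15386044e-04
  1.13665915e+00 -1.68135065e+00] [-0.24422186 -0.63985229 -2.88478159] 0.14640691489929578
nest_top 0.87 [264.  64.] ((520.1708984375, 173.3911895751953), (124.28868103027344, 88.80079650878906), 18.44220542907715)
jig 0.98 [262.  66.] ((524.219482421875, 174.59292602539062), (145.00010681152344, 118.77824401855469), 18.442625045776367)
```

View pics/e.png

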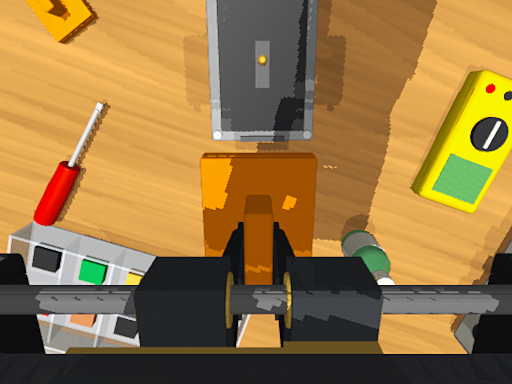

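Nest: black plate in the grey jig at the top, (262,60), with the brass pin on it at about (262,60). The flux bottle is at (370,260) and the meter at (465,145), both clear. Next: pin, nest axis and the cover's offset in the hand, all in the tool frame.

```bash
python3 - <<'E'
from m import *
T=tool(); c=cam('wrist'); im=c['image'].astype(int); hsv=cv2.cvtColor(c['image'],cv2.COLOR_RGB2HSV)
Ti=np.linalg.inv(T)
def tl(P): return (np.c_[P,np.ones(len(P))]@Ti.T)[:,:3].round(1)
# brass
sub=(hsv[20:100,235:290,1]>90)&(hsv[20:100,235:290,2]>90)
ys,xs=np.nonzero(sub); print('brass px',len(xs),xs.mean()+235,ys.mean()+20,xs.min()+235,xs.max()+235,ys.min()+20,ys.max()+20)
b=[[xs.mean()+235,ys.mean()+20]]
for z in(42,47,52): print('pin',z,ray(c,b,z).round(1),tl(ray(c,b,z)))
# cover plate top z: TCP-11 ; orange mask
o=((hsv[...,0]>5)&(hsv[...,0]<22)&(hsv[...,1]>200)).astype(np.uint8)
zt=T[2,3]-11
for r in (160,165,175,190,205,220):
    x=np.nonzero(o[r,170:350])[0]+170; P=tl(ray(c,[[x.min(),r],[x.max()+1,r]],zt)); print(r,x.min(),x.max(),P[:,:2].tolist(),P[:,0].mean())
for col in (215,235,285,300):
    y=np.nonzero(o[140:200,col])[0]+140; print('front',col,y.min(),tl(ray(c,[[col,y.min()]],zt))[0,:2])
# nest outline line fits
for n,z in(('nest_top',42),('jig',16)):
    m=env.outline_of('wrist',n)[0]['region']
    for r in (8,30,60,90,115):
        x=np.nonzero(m[r])[0]; P=tl(ray(c,[[x.min(),r],[x.max()+1,r]],z)); print(n,r,x.min(),x.max(),P[:,:2].tolist(),P[:,0].mean().round(1))
    y=np.nonzero(m[:,250])[0]; print('end',y.max(),tl(ray(c,[[250,y.max()+1]],z))[0,:2])
save(cv2.resize(c['image'][0:250,160:360],(640,800),interpolation=2)[:600],'f.png')
print(c['mount'].round(3).tolist(),env.state()['t'])
E
```

```text
brass px 78 262.0 59.5 258 266 55 64
pin 42 [[511.9 170.2  42. ]] [[   5.6 -112.   187.2]]
pin 47 [[512.3 170.3  47. ]] [[   5.6 -111.5  182.2]]
pin 52 [[512.7 170.3  52. ]] [[   5.5 -111.1  177.2]]
160 200 316 [[-30.0, -46.1], [33.8, -46.1]] 1.8999999999999986
165 200 316 [[-30.2, -43.3], [33.9, -43.3]] 1.8499999999999996
175 201 315 [[-29.9, -37.6], [33.7, -37.6]] 1.9000000000000021
190 202 315 [[-29.8, -28.9], [34.1, -28.9]] 2.1500000000000004
205 202 314 [[-30.3, -20.0], [34.0, -20.0]] 1.8499999999999996
220 203 313 [[-30.1, -10.8], [33.9, -10.8]] 1.8999999999999986
front 215 153 [-21.7 -49.9]
front 235 153 [-10.9 -49.9]
front 285 153 [ 16.3 -49.9]
front 300 152 [ 24.4 -50.5]Traceback (most recent call last):
  File "<stdin>", line 19, in <module>
IndexError: list index out of range
```

>>> send_rows(moves=[[[0.01,-0.02,0.03,0,0,0],[0.01,-0.05,0.1,0,0,0],[0.01,-0.08,0.18,0,0,0],[0.01,-0.103,0.25,0,0,0],[0.01,-0.103,0.3,0,0,0],[0.01,-0.103,0.317,0,0,0],[0.01,-0.103,0.317,0,0,0],[0.01,-0.103,0.317,0,0,0]]])

```text
t: 8.17
eef_pos: [590.2, 194.3, 134.5]
tcp_rot: [3.141, 0.0, 1.894]
ft_force: [0.3, 0.8, -1.1]
opening: 0.147
```

```bash
python3 - <<'E'
from m import *
s=env.state(); print(s['t'],s['eef_pos'],s['tcp_rot'],s['ft_force'])
T=tool(); c=cam('wrist'); hsv=cv2.cvtColor(c['image'],cv2.COLOR_RGB2HSV)
Ti=np.linalg.inv(T)
def tl(P): return (np.c_[P,np.ones(len(P))]@Ti.T)[:,:3].round(1)
zt=T[2,3]-11
g=proj(c,ray(c,[[262,60]],52)) 
b=((hsv[...,0]>12)&(hsv[...,0]<30)&(hsv[...,1]>90)&(hsv[...,2]>90)).astype(np.uint8)
b[150:]=0; n,l,st,ce=cv2.connectedComponentsWithStats(b)
for i in range(1,n):
    if 20<st[i,4]<600 and 190<ce[i,0]<330: print('brass',st[i].tolist(),ce[i].round(1),tl(ray(c,[ce[i]],50)))
save(cv2.resize(c['image'][0:250,150:370],(682,775),interpolation=2)[:600],'f.png')
E
```

```text
8.1667 [590.16375208 194.34299008 134.533077  ] [3.14068968e+00 1.45535701e-04 1.89409475e+00] [ 0.2621378   0.76049926 -1.11471656]
brass [252, 85, 13, 14, 137] [258.4  91.2] [[  1.9 -81.7  84.5]]
```

View pics/f.png

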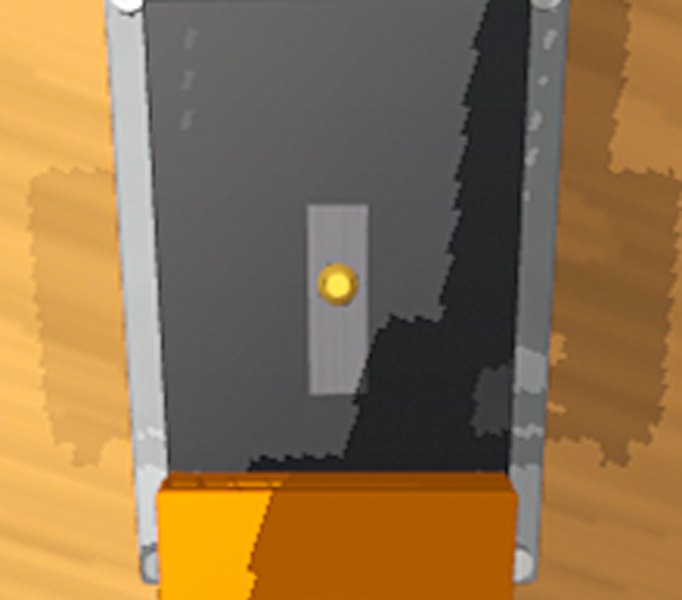

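The crop shows the pin at crop (338,284), i.e. px (258.4,91.2), standing in its slot. In the tool frame it's at x≈1.9, and the cover centre also reads x≈1.9, so sideways they line up. Along the line, the pin is about 82 mm from the cover centre. I'll stop 10 mm short of the pin and touch down there.

>>> send_rows(moves=[[[0,-0.03,0.0,0,0,0],[0,-0.09,0.0,0,0,0],[0,-0.16,0.02,0,0,0],[0,-0.21,0.06,0,0,0],[0,-0.242,0.11,0,0,0],[0,-0.242,0.145,0,0,0],[0,-0.242,0.16,0,0,0],[0,-0.242,0.16,0,0,0],[0,-0.242,0.16,0,0,0],[0,-0.242,0.16,0,0,0]]])

```text
t: 9.05
eef_pos: [521.6, 171.5, 86.4]
tcp_rot: [3.14, 0.0, 1.894]
ft_force: [-0.0, -0.3, -2.4]
opening: 0.148
```

>>> send_rows(moves=[[[0,0,0.005,0,0,0],[0,0,0.01,0,0,0],[0,0,0.014,0,0,0],[0,0,0.017,0,0,0],[0,0,0.02,0,0,0],[0,0,0.02,0,0,0],[0,0,0.02,0,0,0]]])

```text
t: 9.63
eef_pos: [520.9, 171.4, 80.0]
tcp_rot: [3.141, 0.0, 1.894]
ft_force: [-0.7, -0.8, 2.6]
opening: 0.148
```

Contact with the pin tip at the expected height. Pressing about 2 mm more, then sliding.

>>> send_rows(moves=[[[0,0,0.003,0,0,0],[0,0,0.006,0,0,0],[0,0,0.007,0,0,0],[0,0,0.007,0,0,0],[0,0,0.007,0,0,0],[0,0,0.007,0,0,0]]])

```text
t: 10.13
eef_pos: [520.9, 171.4, 77.9]
tcp_rot: [3.141, 0.0, 1.894]
ft_force: [-0.2, 0.1, 5.3]
opening: 0.142
```

>>> send_rows(moves=[[[0,-0.003,0,0,0,0],[0,-0.006,0,0,0,0],[0,-0.009,0,0,0,0],[0,-0.012,0,0,0,0],[0,-0.015,0,0,0,0],[0,-0.018,0,0,0,0],[0,-0.018,0,0,0,0]]])

```text
t: 10.72
eef_pos: [514.3, 169.3, 77.1]
tcp_rot: [-3.138, -0.0, 1.894]
ft_force: [-1.5, 0.3, -0.3]
opening: 0.145
```

The push has mostly gone (+5.3 → -0.3 N), so the hole is meeting the pin. Continuing in small steps.

>>> send_rows(moves=[[[0,-0.002,0,0,0,0],[0,-0.004,0,0,0,0],[0,-0.006,0,0,0,0],[0,-0.006,0,0,0,0],[0,-0.006,0,0,0,0]]])

```text
t: 11.13
eef_pos: [513.9, 169.0, 77.6]
tcp_rot: [-3.141, -0.0, 1.894]
ft_force: [0.1, -0.2, -1.4]
opening: 0.145
```

```bash
python3 - <<'E'
from h import *
for i in range(4):
    s=env.state(); print(s['t'],s['eef_pos'].round(2),s['tcp_rot'].round(4),s['ft_force'].round(2),s['moment'].round(3)); 
    if i<3: env.read_camera('wrist')
E
```

```text
11.1333 [513.88 169.01  77.64] [-3.1414 -0.      1.8944] [ 0.1  -0.18 -1.43] [ 0.137  0.017 -0.017]
11.1833 [513.96 169.04  77.73] [3.1415 0.     1.8944] [ 0.41 -0.16 -1.85] [ 0.107 -0.041  0.048]
11.2333 [513.98 169.04  77.69] [3.1416 0.     1.8944] [ 0.28  0.48 -1.66] [ 0.186 -0.06  -0.014]
11.2833 [514.   169.04  77.73] [3.1415 0.     1.8944] [ 0.68  0.1  -2.05] [ 0.067 -0.007  0.027]
```

The push on the tool is gone and side forces are ~0, so the hole is over the pin. Now lowering onto the nest in two steps, watching the force.

>>> send_rows(moves=[[[0,0,0.004,0,0,0],[0,0,0.008,0,0,0],[0,0,0.012,0,0,0],[0,0,0.016,0,0,0],[0,0,0.016,0,0,0],[0,0,0.016,0,0,0]]])

```text
t: 11.78
eef_pos: [513.8, 169.0, 72.7]
tcp_rot: [-3.141, -0.0, 1.894]
ft_force: [-1.1, -0.6, -2.3]
opening: 0.143
```

>>> send_rows(moves=[[[0,0,0.004,0,0,0],[0,0,0.008,0,0,0],[0,0,0.008,0,0,0],[0,0,0.008,0,0,0]]])

```text
t: 12.12
eef_pos: [513.8, 169.0, 70.6]
tcp_rot: [-3.141, 0.0, 1.894]
ft_force: [-3.5, -1.1, 3.0]
opening: 0.145
```

Seated at TCP z≈70.8, which matches nest top 42 + 29. A small side force along the line: relieving it by 0.6 mm and pushing down.

>>> send_rows(moves=[[[0,-0.002,0.004,0,0,0],[0,-0.002,0.008,0,0,0],[0,-0.002,0.012,0,0,0],[0,-0.002,0.016,0,0,0],[0,-0.002,0.02,0,0,0],[0,-0.002,0.022,0,0,0],[0,-0.002,0.022,0,0,0]]])

```text
t: 12.7
eef_pos: [513.8, 169.0, 64.3]
tcp_rot: [3.14, 0.0, 1.894]
ft_force: [-2.0, 0.8, 9.0]
opening: 0.145
```

>>> send_rows(moves=[[[0,0,0.002,0,0,0],[0,0,0.004,0,0,0],[0,0,0.006,0,0,0],[0,0,0.006,0,0,0],[0,0,0.006,0,0,0]]])

```text
t: 13.12
eef_pos: [513.8, 169.0, 63.0]
tcp_rot: [3.14, 0.0, 1.894]
ft_force: [-3.2, -1.2, 13.9]
opening: 0.146
```

>>> send_rows(moves=[[[0,0,0.002,0,0,0],[0,0,0.003,0,0,0],[0,0,0.003,0,0,0],[0,0,0.003,0,0,0]]])

```text
t: 13.45
eef_pos: [513.8, 169.0, 62.9]
tcp_rot: [3.14, 0.0, 1.894]
ft_force: [-6.2, -1.5, 24.9]
opening: 0.143
```

```bash
python3 - <<'E'
from h import *
s=env.state(); print(s['t'],s['eef_pos'].round(2),s['tcp_rot'].round(4),s['ft_force'].round(2),s['opening'])
im=cam('side')['image'][100:230,150:300]; w=cam('scene')['image'][110:240,210:360]
save(cv2.resize(np.hstack([im,w]),(800,347),interpolation=2),'g.png')
E
```

```text
13.45 [513.82 169.    62.92] [3.1395e+00 3.0000e-04 1.8944e+00] [-6.18 -1.5  24.91] 0.14340292826741524
```

View pics/g.png

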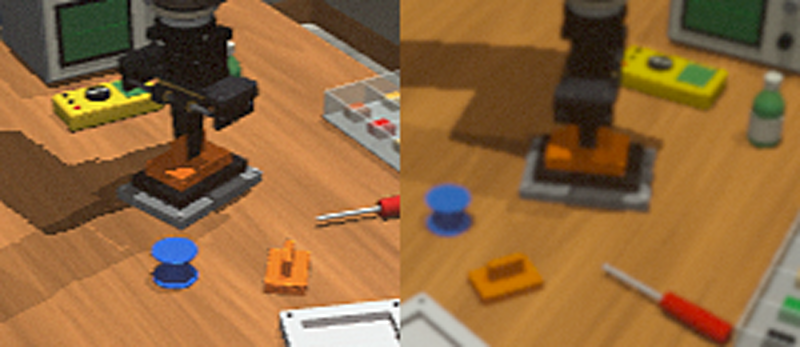

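The force rose 11 N with only 0.1 mm of further motion, so the nest is on its stop (TCP fell 8 mm from seating). The picture shows the cover flat and square on the nest at (190,165), and bystanders untouched. Handing in.

```bash
python3 -c "
from cell import env
env.job_done(); s=env.state(); print(s['t'],s['eef_pos'],s['ft_force'])"
```

```text
the job is handed in; nothing more can be done
the job is handed in; nothing more can be done
```

I lifted the large orange cover out of the mould by its rib and took it square to the nest. I then felt along the centre line until its hole dropped over the pin, pressed it flat and pushed the nest to its stop. The job was handed in at about 13.5 s, with the gripper still holding the cover down.

- **Pin found:** during the slide the push on the tool fell from +5.3 N to about -2 N, the reading with the cover hanging free. Side force was near zero.
- **Seated flat:** the cover met the nest at TCP z of about 70.8, where 71 was expected.
- **End of travel:** the tool then went down 8 mm to z = 62.9. The last 0.1 mm raised the force from 14 N to 25 N, which is the hard stop.
- **Bystanders:** the ones in the last picture (meter, reel, driver, flux) and the small orange look-alike looked undisturbed. I did not check the tray, filter or pot after the move.
- **Left over:** a steady side force of about 6 N remained at the end, probably the pin bearing lightly on the hole wall. The state could not be read after hand-in, so nothing was checked past that point.

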